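Shim the rocking thickness gauge

ROBOT

A 6-joint arm with a two-finger parallel gripper is mounted at the origin on the work surface. World frame = base frame: x ahead of the robot, y to its left, z up, the work surface at z = 0. Lengths are in mm, angles in rad, forces in N, time in s.
With the tool pointing down it reaches from about 400 to 925 mm from the base axis. Payload 12.5 kg.
Tool frame: the origin (TCP) lies midway between the tips of the shut fingers; the grasp point (between the pads) lies 19 mm behind it; z points along the fingers, y is the line along which they close (so a half turn about z gives the same grasp; the last joint's range is limited). The gripper opens to 95 mm and grips with 3 to 60 N. Pads are 20 mm wide; open, the fingers measure 119 mm over their backs; the gripper's body (75 mm by 180 mm) begins 59 mm behind the grasp point.
Start: joints at [-1.305, 0.491, 1.559, -0, 1.092, -0.106], TCP at [227.082, -582.306, 214.661] pointing down, gripper open.
Joint ranges: [-3.1, 3.1], [-0.84, 2.19], [0.05, 2.79], [-1.13, 4.28], [0.06, 2.93], [-2.69, 2.69]. Speed limits (rad/s): [2.22, 2.22, 2.79, 3.14, 3.14, 3.14].

INTERFACE

Orientations are given as [roll, pitch, yaw] about the fixed x, y, z axes, in that order (R = Rz(yaw) Ry(pitch) Rx(roll)).
In Python, from cell import readout, eyes, env gives the robot as it stands.
- The arm moves only by the tool move_arm, never from a script. Its argument "plan" is a list of rows, each a list of 3 entries, a list of its own where there are three numbers: the turn, a rotation vector about the tool's x, y, z in degrees, then the shift along the tool's x, y, z in m, then the gripper command: -1 is shut, 1 is fully open, values between are in proportion. In form: [[[ax, ay, az], [x, y, z], jaw], ...]. A call has 1 to 5 rows; each row is the pose to reach, as a shift and turn from the pose commanded when the call began, along the tool's axes at that moment; what a row does not reach only later rows make up. A row lasts 1/8 s, in which the tool goes at most 62.5 mm and 10.7 degrees, less where a joint would pass 70% of its speed; a pose out of reach is approached as far as the arm can. A call with a gripper value outside its range is refused whole. The fingers move at their own pace and stop on an object; the grip force is fixed at half the most. Time passes only in rows, so rows that repeat a pose let the fingers close. It gives the time, the measured TCP pose, the force, the opening and the grip force at its end, in the units of the state.
- readout.state(): the state, without advancing time (a new reading comes with each control period).
- eyes.read_camera(name): name is "scene" or "top"; returns a dict with "img" (420x560x3 uint8, red, green, blue), "K" (3x3 intrinsics, pixels), "extrinsics" (4x4, takes a point from camera to world coordinates). Camera axes: x right, y up, looking along -z (the intrinsics and any distortion apply to the point x, -y, -z); pixel columns grow to the right and rows downward; lengths in mm; the calibration is good to about 2 mm. A picture is of the moment at which its call begins. There is no depth.
- env.job_done(): hands the job in; it is judged then, once.
Trained networks look in a picture, given as the dict that the camera call returned (one of the last four; its "shot" number tells which), for a name from the list of things; names that differ only in an ending like _2 or _b are one class to them, and where a whole thing is asked for, a point or a joint stands for the part that bears it (a point fixed in the world has none). Each returns a list of dicts, best first, with "score" (0 to 1); they miss things now and then, are a little off and sometimes report something else, mostly with a low value. They report only what shows in the picture. A call takes as long as a camera call. They do not tell look-alikes from the thing itself.
- eyes.cut_out(picture, name): "mask" (420x560 bool, what is visible of it) and "uv" ([column, row] in pixels, amid what is visible of it).
The state is a dict: "t": time; "joints": joint angles; "qvel": joint speeds; "tau": joint torques, N m; "eef_pos": TCP position; "tcp_rot": TCP orientation; "ft_force": force on the tool from outside, world axes, zero at the start; "moment": the same for the moment, N m; "opening": opening from 0.0 (shut) to 1.0 (fully open); "grip_force": force on a finger pad.
Only numpy, scipy, OpenCV 4.12 (cv2) and the standard library are available. Lean on these libraries where they do the work, as an engineer would, in place of code of your own. Each camera call takes 0.05 s, during which the arm holds its last target. There are 200 camera calls.

TASK

The green thickness gauge rocks because the foot nearest the wooden wedge (front left, seen from the robot) has lost its rubber boot. With the fingertips, nudge the wedge round to point at that bare foot if need be, then push it thin end first under the foot until the gauge is level and sits firmly on all its feet. Keep the wedge flat on the bench (never pick it up), do not touch the gauge itself, shift it or jack it past level, and leave the other things alone.

Things in the scene. Friction and masses are not known exactly. Their poses are not given: they have to be found in the camera images.
- gauge: Loose 4 kg gauge: green cast base with a slim C-arm and dial, 225 mm high, at its rear. Origin: centre of the footprint, at bench height when level; x to its rear, y to its left, z up. Feet lie under the middles (a small bolt head on top) of four round corner lugs, 64 mm across, at x = +-85, y = +-90 mm. When level, base and lugs span 40 to 58 mm above the bench, lug bosses reach 75 mm.
- bare_foot (a point): Lowest point of the front-left foot (gauge x = -85, y = +90 mm), a bare steel half ball of 24 mm radius; the other three wear 10 mm rubber boots (radius 34 mm). At the start the gauge leans 4 to 5 degrees on to it with some 4 N, touching the bench; getting the thin end under may take 15 N; level, it is 10 mm above the bench. Past level the wedge goes tight.
- rear_foot: Black rubber-booted half-ball foot, 34 mm radius, at the gauge's rear-right corner, diagonally opposite the bare foot. It is part of the gauge and its frame is the gauge's own frame; the foot's lowest point lies at x = +85, y = -90, z = 0 mm in it: about 10 mm above the bench at the start, on the bench when the gauge is level and steady.
- wedge: Loose wooden wedge, 50 g, 130 mm long (x), 50 wide (y), flat underneath; the top slopes from 18 mm high at the square thick end (x = -65) to 2 mm at the thin end (x = +65). Origin: centre of the underside. Lies before that foot, thin end roughly towards it. Friction about 0.55: it stays where pushed. With the gauge level the foot stands at its mid-length (10 mm thick) or up to 10 mm past it.
- glue: Bystander: white glue bottle, 56 mm diameter, 150 mm high. Origin: centre of its underside.
- offcut: Bystander: wood offcut 110 x 50 x 30 mm. Origin: centre of its underside.
- screwdriver: Bystander: screwdriver lying on the bench. Origin: middle of its underside.
Not all that is in view belongs to the job. Of the things shaped like the wedge, the wooden one is meant.

How it is judged (in metres and radians):
On the way:
1. the foot rides up on the wedge's thin end (x of bare_foot in the frame of wedge between 0.025 and 0.075 m and y of bare_foot in the frame of wedge between -0.025 and 0.025 m and contact force between wedge and gauge above 0.5 N), for 0.05 s.
At the end, for the whole second after the job is handed in: The gauge is at rest and level within 0.015 rad, the bare foot rests on the wedge (over 1.5 N, within its width) and the rear-right foot bears on the bench (over 1 N), so that it can no longer rock; the wedge lies flat (angle between gauge's own z axis and vertical below 0.015 rad and contact force between rear_foot and anything else above 1 N and contact force between wedge and gauge above 1.5 N and height (world z) of bare_foot above 0.008 m and y of bare_foot in the frame of wedge between -0.025 and 0.025 m and angle between wedge's own z axis and vertical below 0.05 rad and linear speed of each of gauge, wedge below 0.01 m/s); the robot touches nothing.
It fails at once if the wedge is lifted off the bench or tipped (height (world z) of wedge above 0.008 m or angle between wedge's own z axis and vertical above 0.15 rad).
It fails at once if the robot touches the gauge itself (over 0.5 N) (contact force between any of the fingers, the arm and gauge above 0.5 N).
It fails at once if the gauge is shoved more than 15 mm (distance of gauge from where it was at the start of the episode above 0.015 m).
It fails at once if the gauge is jacked well past level (height (world z) of bare_foot above 0.0145 m).
It fails at once if a bystander is moved more than 15 mm (distance of any of glue, offcut, screwdriver from where it was at the start of the episode above 0.015 m).
It also fails if it takes over 72 s, if anything falls off the work surface, if the arm or the gripper's body presses on something with over 40 N, if the wrist force passes 120 N, or if a joint passes its speed limit or range.

## Working session

There is one attempt and no reset: what is moved stays moved. The work goes in short steps, Python scripts to look and compute and a tool call to move; the robot and the scene stay as the last step left them, time stands still between calls to the robot, and variables do not carry over. Pictures are saved under pics/ and viewed, at most 10 in all, crops included, and the job is handed in when it is done.

Besides the shell and the picture viewer there is one more tool, called as name(argument=value, ...), one argument or row to a line, values as JSON. move_arm: Moves the arm, as the interface text tells. Its arguments: {"type":"object","properties":{"plan":{"type":"array","items":{"type":"array"}}},"required":["plan"]}

```bash
mkdir -p pics; ls; cat > h.py <<'E'
import numpy as np, cv2
from cell import readout, eyes, env
def px2w(p,uv,z=0.):
    K=np.array(p["K"]);T=np.array(p["extrinsics"])
    d=np.linalg.inv(K)@np.array([uv[0],uv[1],1.]); d=T[:3,:3]@(d*[1,-1,-1]); o=T[:3,3]
    return o+d*(z-o[2])/d[2]
def w2px(p,X):
    K=np.array(p["K"]);T=np.array(p["extrinsics"])
    c=T[:3,:3].T@(np.array(X,float)-T[:3,3]); q=K@(c*[1,-1,-1]); return q[:2]/q[2]
E
python3 - <<'E'
from h import *
a=eyes.read_camera("scene");b=eyes.read_camera("top")
for n,p in(("scene",a),("top",b)):
    cv2.imwrite(f"pics/{n}0.png",cv2.cvtColor(p["img"],cv2.COLOR_RGB2BGR))
    print(n,p.keys(),np.round(p["K"],1).tolist(),np.round(p["extrinsics"],3).tolist())
    for k in("gauge","wedge","glue","offcut","screwdriver"):
        print(k,[(round(r["score"],2),np.round(r["uv"]).tolist(),int(r["mask"].sum()),np.round(px2w(p,r["uv"])).tolist()) for r in eyes.cut_out(p,k)])
print(readout.state())
E
```

```text
pics
scene dict_keys(['img', 'K', 'extrinsics', 'shot']) [[541.3, 0.0, 283.2], [0.0, 541.3, 202.0], [0.0, 0.0, 1.0]] [[0.525, -0.72, 0.454, 1107.449], [0.851, 0.442, -0.284, -288.82], [0.004, 0.535, 0.845, 1023.521], [0.0, 0.0, 0.0, 1.0]]
gauge [(0.76, [286.0, 281.0], 11289, [723.0, -40.0, 0.0])]
wedge [(0.91, [439.0, 169.0], 1070, [669.0, 413.0, -0.0]), (0.89, [302.0, 130.0], 1008, [404.0, 203.0, 0.0]), (0.84, [279.0, 201.0], 1246, [551.0, 50.0, -0.0])]
glue [(0.57, [166.0, 271.0], 1253, [575.0, -239.0, 0.0])]
offcut [(0.83, [383.0, 174.0], 1139, [613.0, 294.0, 0.0])]
screwdriver [(0.96, [378.0, 257.0], 738, [778.0, 155.0, -0.0])]
top dict_keys(['img', 'K', 'extrinsics', 'shot']) [[408.5, 0.0, 274.5], [0.0, 408.5, 213.4], [0.0, 0.0, 1.0]] [[-0.016, 0.991, -0.133, 468.115], [-1.0, -0.016, 0.001, 41.248], [-0.001, 0.133, 0.991, 928.249], [0.0, 0.0, 0.0, 1.0]]
gauge [(0.61, [314.0, 141.0], 10300, [762.0, -56.0, -0.0])]
wedge [(0.75, [205.0, 299.0], 1448, [404.0, 198.0, 0.0]), (0.71, [266.0, 234.0], 1324, [545.0, 61.0, 0.0]), (0.58, [110.0, 184.0], 1358, [667.0, 420.0, 0.0])]
glue [(0.65, [402.0, 196.0], 942, [628.0, -255.0, 0.0])]
offcut []
screwdriver [(0.81, [227.0, 131.0], 656, [791.0, 148.0, 0.0])]
{'t': 0.6, 'joints': array([-1.30463902e+00,  4.90925719e-01,  1.55892093e+00, -2.88522473e-05,
        1.09170230e+00, -1.05565867e-01]), 'qvel': array([-0.00148577, -0.00048021,  0.00112521, -0.00029839, -0.0006815 ,
       -0.00102068]), 'tau': array([ 3.82077269e-04, -6.12209773e+01, -2.58358830e+01,  6.93292217e-02,
        4.45886515e-02,  2.76034615e-05]), 'eef_pos': array([ 227.04955982, -582.30676587,  214.63774048]), 'tcp_rot': array([3.14155189e+00, 3.00675973e-05, 3.71736474e-01]), 'ft_force': array([ 0.17627186,  0.0787288 , -0.26245623]), 'moment': array([ 0.00050831, -0.01329379,  0.0111025 ]), 'grip_force': 0.0, 'opening': 0.9986685252144657}
```

```bash
python3 - <<'E'
import cv2
a=cv2.imread("pics/top0.png");cv2.imwrite("pics/top0z.png",cv2.resize(a,(800,600),interpolation=cv2.INTER_CUBIC))
a=cv2.imread("pics/scene0.png");cv2.imwrite("pics/scene0z.png",cv2.resize(a[120:345,160:460],(800,600),interpolation=cv2.INTER_CUBIC))
E
```

```text
(no output)
```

View pics/top0z.png

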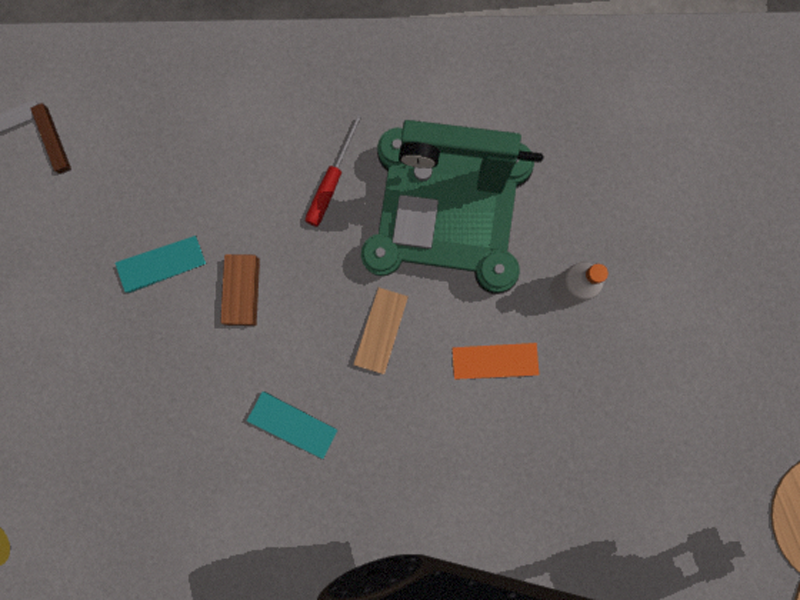

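View pics/scene0z.png

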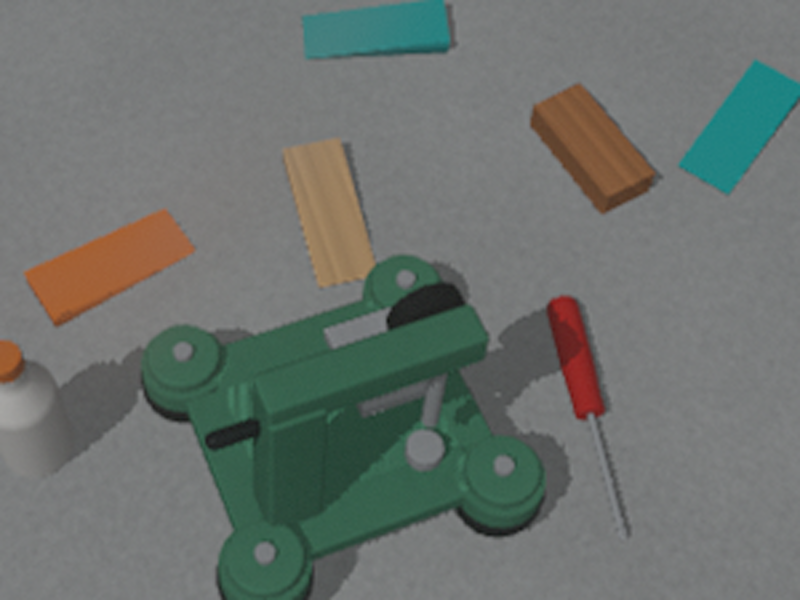

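The tan wedge is at (266,232) in top and (279,200) in scene. The two teal ones (top (205,299), (110,184)) and the orange one (top (346,253)) are look-alikes of the wrong colour, and the brown block (168,203) is the offcut. The bare foot's bolt is at about (266,177) in top and (312,224) in scene. The scene crop already confirms that the tan one has wood grain and lies before the front-left lug.

Next I'll fit the wedge and gauge poses using both views.

```bash
cat > fit.py <<'E'
from h import *
from scipy.optimize import least_squares, minimize
from scipy.spatial.transform import Rotation as R
L=[(-85,90),(-85,-90),(85,90),(85,-90)]
def bolt(p,g,r=6):
    im=p["img"].astype(float);u,v=map(int,np.round(g));y,x=np.mgrid[v-r:v+r+1,u-r:u+r+1]
    s=im[y,x];w=np.clip(s[...,0]-0.75*s[...,1],0,None);w[w<.4*w.max()]=0   # green has low red
    return np.array([(w*x).sum(),(w*y).sum()])/w.sum()
AX=np.array([170,180,0])/np.hypot(170,180)
def gpose(q,tilt):
    # rotation about the front-right / rear-left diagonal lowering bare foot
    yaw=R.from_euler("z",q[2]); t=R.from_rotvec(-AX*tilt)
    if (t.apply([-85,90,0]))[2]>0: t=t.inv()
    return lambda X: yaw.apply(t.apply(np.array(X)-[0,0,10])+[0,0,10])+[q[0],q[1],0]  # approx roll on boots
def fit_gauge(obs,tilt,q0,h=None):
    f=lambda q:np.concatenate([w2px(p,gpose(q,tilt if len(q)<5 else q[4])([*L[i],q[3]]))-uv for p,i,uv in obs])
    return least_squares(f,q0)
def wedge_poly(q,p):
    c=[(-65,y,z) for y in(-25,25) for z in(0,18)]+[(65,y,z) for y in(-25,25) for z in(0,2)]
    W=R.from_euler("z",q[2]).apply(c)+[q[0],q[1],0]
    pts=np.array([w2px(p,w) for w in W]);return cv2.convexHull(pts.astype(np.float32))[:,0]
def sil(q,p,s=4):
    m=np.zeros((420*s,560*s),np.uint8);cv2.fillPoly(m,[np.round((wedge_poly(q,p)+.5)*s*16-8).astype(np.int32)],255,shift=4)
    return cv2.resize(m,(560,420),interpolation=cv2.INTER_AREA)/255.
def wmask(p,c,r=60):
    im=p["img"].astype(int);hsv=cv2.cvtColor(p["img"],cv2.COLOR_RGB2HSV)
    m=((hsv[...,1]>60)&(hsv[...,0]<25)&(hsv[...,0]>6)&(hsv[...,2]>90)).astype(np.uint8)
    n,l,st,ce=cv2.connectedComponentsWithStats(m)
    k=1+np.argmin([np.hypot(*(ce[i]-c))+1e3*(st[i,4]<200) for i in range(1,n)]);return (l==k).astype(float)
def fit_wedge(obs,q0,ign=None):
    f=lambda q:sum(np.abs((sil(q,p)-m)*(1 if ig is None else ig)).sum() for (p,m),ig in zip(obs,ign or [None]*len(obs)))
    S=np.array([[0,0,0],[8,0,0],[0,8,0],[0,0,.1]])+q0
    r=minimize(f,q0,method="Nelder-Mead",options=dict(initial_simplex=S,xatol=.02,fatol=.2));return r
E
python3 - <<'E'
from fit import *
a=eyes.read_camera("scene");b=eyes.read_camera("top")
sc=lambda x,y:(160+x*300/800,120+y*225/600)
tp=lambda x,y:(x*.7,y*.7)
G=[(a,0,sc(405,279)),(a,1,sc(182,352)),(a,2,sc(503,465)),(a,3,sc(264,553)),(b,0,tp(380,253)),(b,1,tp(499,270)),(b,2,tp(397,144))]
obs=[(p,i,bolt(p,g,5)) for p,i,g in G]
for (p,i,g),o in zip(G,obs):print(i,np.round(g,1),np.round(o[2],1))
for q0 in([745,-40,-.1,78],[745,-40,-.1,78,.08]):
    r=fit_gauge(obs,.081,q0);print("gauge",np.round(r.x,3),"cost",round(r.cost,2),np.round(r.fun,1).tolist())
    print("foot",gpose(r.x,.081)([-85,90,0]))
ms=[wmask(a,(279,201)),wmask(b,(266,234))];print([m.sum() for m in ms])
for y0 in(-.25,-.25+np.pi):
    w=fit_wedge([(a,ms[0]),(b,ms[1])],np.array([549,55,y0]));print("wedge",np.round(w.x,3),round(w.fun,1))
    for p,m in((a,ms[0]),(b,ms[1])): 
        w=fit_wedge([(p,m)],np.array([549,55,y0]));print("  single",np.round(w.x,3),round(w.fun,1))
E
```

```text
0 [311.9 224.6] [311.7 224.2]
1 [228.2 252. ] [228.1 251.3]
2 [348.6 294.4] [348.5 294.1]
3 [259.  327.4] [258.9 327. ]
0 [266.  177.1] [266.  176.2]
1 [349.3 189. ] [349.3 187.6]
2 [277.9 100.8] [277.5 100.2]
gauge [ 7.38519e+02 -4.97260e+01 -1.66000e-01  7.07280e+01] cost 0.14 [-0.0, 0.1, 0.3, 0.0, -0.1, -0.1, 0.0, -0.2, 0.2, -0.1, -0.0, -0.2, 0.1, 0.2]
foot [670.27135862  52.10083051  -9.96724064]
gauge [ 7.38285e+02 -4.94640e+01 -1.66000e-01  7.05910e+01  7.60000e-02] cost 0.12 [0.0, -0.1, 0.3, 0.0, -0.1, -0.1, 0.0, -0.1, 0.2, -0.1, -0.1, -0.2, 0.1, 0.2]
foot [670.05635598  52.3747262   -9.96724064]
[np.float64(1207.0), np.float64(1294.0)]
wedge [ 5.53717e+02  5.84420e+01 -3.07000e-01] 119.7
  single [ 5.54823e+02  5.71310e+01 -3.12000e-01] 51.6
  single [ 5.5310e+02  5.9101e+01 -3.1100e-01] 40.1
wedge [551.222  59.259   2.818] 176.9
  single [549.455  59.376   2.805] 111.3
  single [551.241  59.583   2.813] 54.4
```

```bash
cat > mv.py <<'E'
import sys,json
from h import *
from scipy.spatial.transform import Rotation as R
def rel(targets,pos=None,rpy=None):
    "targets: (x,y,z mm, heading, lean) -> rows of tool-axis turn (deg) and shift (m); lean tips the body back"
    s=readout.state(); R0=R.from_euler("xyz",s["tcp_rot"] if rpy is None else rpy); p0=s["eef_pos"] if pos is None else np.array(pos)
    print("t",round(s["t"],2),"at",np.round(p0,1),np.round(s["tcp_rot"],3),"F",np.round(s["ft_force"],1))
    for x,y,z,yaw,lean in targets:
        Rt=R.from_euler("z",yaw)*R.from_euler("x",np.pi)*R.from_euler("y",lean)
        print(np.round((R0.inv()*Rt).as_rotvec(degrees=True),1).tolist(),np.round(R0.inv().apply(np.array([x,y,z])-p0)/1000,4).tolist(), "toolz",np.round(Rt.apply([0,0,1]),2))
E
python3 - <<'E'
from fit import *
a=eyes.read_camera("scene");b=eyes.read_camera("top")
sc=lambda x,y:(160+x*300/800,120+y*225/600)
tp=lambda x,y:(x*.7,y*.7)
G=[(a,0,sc(405,279)),(a,1,sc(182,352)),(a,2,sc(503,465)),(a,3,sc(264,553)),(b,0,tp(380,253)),(b,1,tp(499,270)),(b,2,tp(397,144))]
obs=[(p,i,bolt(p,g,5)) for p,i,g in G]
for h in(75,77,79):
  for nm,ob in(("both",obs),("scene",obs[:4]),("top",obs[4:])):
    f=lambda q:np.concatenate([w2px(p,gpose(q,.081)([*L[i],h]))-uv for p,i,uv in ob])
    r=least_squares(f,[740,-50,-.16]);print(h,nm,np.round(r.x,3),round(r.cost,2),"foot",np.round(gpose(r.x,.081)([-85,90,10]),1))
from mv import rel
rel([(380,-350,215,.2,0),(450,-150,180,.05,0),(518,135,80,-.15,0),(518,135,8,-.15,0),(518,135,8,-.15,.17)])
E
```

```text
75 both [ 7.3923e+02 -5.0462e+01 -1.6500e-01] 2.12 foot [670.4  51.9  -0. ]
75 scene [ 7.40357e+02 -5.11650e+01 -1.65000e-01] 0.03 foot [671.6  51.3  -0. ]
75 top [ 7.37436e+02 -4.94830e+01 -1.66000e-01] 0.01 foot [668.8  53.   -0. ]
77 both [ 7.39567e+02 -5.08160e+01 -1.64000e-01] 4.42 foot [670.7  51.6  -0. ]
77 scene [ 7.41197e+02 -5.17770e+01 -1.65000e-01] 0.11 foot [672.4  50.6  -0. ]
77 top [ 7.36978e+02 -4.94860e+01 -1.66000e-01] 0.07 foot [668.3  53.   -0. ]
79 both [ 7.39905e+02 -5.11700e+01 -1.64000e-01] 7.6 foot [671.   51.2  -0. ]
79 scene [ 7.42038e+02 -5.23890e+01 -1.65000e-01] 0.27 foot [673.2  50.   -0. ]
79 top [ 7.3652e+02 -4.9489e+01 -1.6600e-01] 0.18 foot [667.8  53.   -0. ]
t 0.8 at [ 227.1 -582.3  214.7] [3.141 0.    0.372] F [-0.8 -0.5 -0.3]
[0.0, 0.0, 9.8] [0.2269, -0.1609, -0.0003] toolz [ 0. -0. -1.]
[0.0, -0.0, 18.4] [0.3647, -0.3218, 0.0346] toolz [ 0. -0. -1.]
[0.0, -0.0, 29.9] [0.5316, -0.5627, 0.1346] toolz [-0. -0. -1.]
[0.0, -0.0, 29.9] [0.5316, -0.5627, 0.2066] toolz [-0. -0. -1.]
[-2.5, 9.5, 29.8] [0.5316, -0.5627, 0.2066] toolz [ 0.17 -0.03 -0.99]
```

move_arm(
  plan=[
    [[0,0,10],[0.227,-0.161,0],-1],
    [[0,0,10],[0.227,-0.161,0],-1],
    [[0,0,10],[0.227,-0.161,0],-1],
    [[0,0,10],[0.227,-0.161,0],-1],
    [[0,0,18],[0.365,-0.322,0.035],-1],
  ],
)

```text
t: 1.42
eef_pos: [387.9, -314.3, 206.0]
tcp_rot: [3.14, -0.001, 0.055]
ft_force: [0.6, -0.7, -0.2]
opening: 0.529
grip_force: 0.0
```

```bash
python3 -c "
from mv import *
rel([(450,-150,180,.05,0),(518,135,80,-.15,0)])"
```

```text
t 1.43 at [ 387.9 -314.3  206. ] [ 3.14e+00 -1.00e-03  5.50e-02] F [ 0.6 -0.7 -0.2]
[0.1, -0.1, 0.3] [0.071, -0.1607, 0.0259] toolz [ 0. -0. -1.]
[0.1, -0.1, 11.8] [0.1545, -0.4417, 0.1256] toolz [-0. -0. -1.]
```

move_arm(
  plan=[
    [[0,0,0],[0.071,-0.16,0.025],-1],
    [[0,0,0],[0.071,-0.16,0.025],-1],
    [[0,0,4],[0.1,-0.26,0.05],-1],
    [[0,0,8],[0.13,-0.35,0.08],-1],
    [[0,0,12],[0.1545,-0.442,0.125],-1],
  ],
)

```text
t: 2.05
eef_pos: [477.1, -23.5, 138.5]
tcp_rot: [3.141, -0.002, -0.154]
ft_force: [-0.1, -0.4, 0.0]
opening: 0.026
grip_force: 0.0
```

move_arm(
  plan=[
    [[0,0,0],[0,0,0],-1],
  ],
)

```text
t: 2.17
eef_pos: [476.2, -22.0, 137.5]
tcp_rot: [-3.141, 0.002, -0.148]
ft_force: [-0.3, -1.0, 0.3]
opening: 0.004
grip_force: 0.0
```

```bash
python3 -c "
from mv import *
rel([(518,135,80,-.15,0),(518,135,8,-.15,0),(514,92,8,-.15,0)])"
```

```text
t 2.17 at [476.2 -22.  137.5] [-3.141e+00  2.000e-03 -1.480e-01] F [-0.3 -1.   0.3]
[-0.0, 0.1, 0.1] [0.0184, -0.1614, 0.0575] toolz [-0. -0. -1.]
[-0.0, 0.1, 0.1] [0.0185, -0.1614, 0.1295] toolz [-0. -0. -1.]
[-0.0, 0.1, 0.1] [0.0209, -0.1183, 0.1294] toolz [-0. -0. -1.]
```

move_arm(
  plan=[
    [[0,0,0],[0.0185,-0.1614,0.04],-1],
    [[0,0,0],[0.0185,-0.1614,0.05],-1],
    [[0,0,0],[0.0185,-0.1614,0.0575],-1],
    [[0,0,0],[0.0185,-0.1614,0.11],-1],
    [[0,0,0],[0.0185,-0.1614,0.1295],-1],
  ],
)

```text
t: 2.8
eef_pos: [518.5, 130.9, 7.0]
tcp_rot: [3.141, 0.002, -0.151]
ft_force: [0.0, -0.2, 0.7]
opening: 0.005
grip_force: 0.0
```

move_arm(
  plan=[
    [[0,0,0],[0,0,0],-1],
  ],
)

```text
t: 2.92
eef_pos: [518.8, 130.5, 8.1]
tcp_rot: [3.141, 0.002, -0.152]
ft_force: [-0.5, 0.1, 0.9]
opening: 0.0
grip_force: 0.0
```

```bash
python3 -c "
from mv import *
rel([(518,135,8,-.15,0),(514,92,8,-.15,0),(514,87,8,-.15,0)])"
```

```text
t 2.92 at [518.8 130.5   8.1] [ 3.141e+00  2.000e-03 -1.520e-01] F [-0.5  0.1  0.9]
[0.0, 0.1, -0.1] [-0.0015, -0.0043, 0.0001] toolz [-0. -0. -1.]
[0.0, 0.1, -0.1] [0.001, 0.0388, 0.0001] toolz [-0. -0. -1.]
[0.0, 0.1, -0.1] [0.0018, 0.0438, 0.0001] toolz [-0. -0. -1.]
```

move_arm(
  plan=[
    [[0,0,0],[0,0.012,0],-1],
    [[0,0,0],[0,0.02,0],-1],
    [[0,0,0],[0,0.027,0],-1],
    [[0,0,0],[0,0.034,0],-1],
    [[0,0,0],[0.001,0.039,0],-1],
  ],
)

```text
t: 3.55
eef_pos: [514.2, 92.2, 9.2]
tcp_rot: [3.142, -0.0, -0.152]
ft_force: [0.2, 0.8, 1.4]
opening: 0.004
grip_force: 0.6
```

move_arm(
  plan=[
    [[0,0,0],[0,-0.015,0],-1],
    [[0,0,0],[0,-0.03,0],-1],
    [[0,0,0],[-0.05,-0.06,0],-1],
    [[0,0,0],[-0.1,-0.06,-0.02],-1],
  ],
)

```text
t: 4.05
eef_pos: [422.8, 169.3, 28.3]
tcp_rot: [3.141, 0.001, -0.15]
ft_force: [-0.2, -0.3, 0.0]
opening: 0.008
grip_force: 0.0
```

```bash
cat > look.py <<'E'
import sys
from fit import *
from mv import rel
a=eyes.read_camera("scene");b=eyes.read_camera("top")
q0=np.array([float(v) for v in sys.argv[1:4]])
obs=[]
for n,p in(("scene",a),("top",b)):
    c=w2px(p,[q0[0],q0[1],5]); m=wmask(p,c); w=fit_wedge([(p,m)],q0); obs.append((p,m)); print(n,int(m.sum()),np.round(w.x,3),round(w.fun,1))
w=fit_wedge(obs,q0); x,y,t=w.x; print("both",np.round(w.x,3),round(w.fun,1))
F=np.array([670.3,52.]); d=F-[x,y]; print("foot in wedge",np.round([d@[np.cos(t),np.sin(t)],d@[-np.sin(t),np.cos(t)]],1),"bearing",round(np.arctan2(d[1],d[0]),3))
if len(sys.argv)>4: 
    k=[cv2.cvtColor(a["img"],cv2.COLOR_RGB2BGR)[130:280,220:370],cv2.cvtColor(b["img"],cv2.COLOR_RGB2BGR)[130:280,200:350]]
    cv2.imwrite(f"pics/{sys.argv[4]}.png",cv2.resize(np.hstack(k),(800,400),interpolation=cv2.INTER_CUBIC))
E
python3 look.py 565 50 -.05 nudge1; python3 -c "
from mv import *
rel([(500,100,8,-.15,0)])"
```

```text
scene 1212 [ 5.58418e+02  5.29240e+01 -1.77000e-01] 64.5
top 1285 [ 5.5633e+02  5.4193e+01 -1.7400e-01] 39.8
both [ 5.5709e+02  5.3835e+01 -1.7700e-01] 130.5
foot in wedge [111.8  18.1] bearing -0.016
t 4.15 at [420.  168.9  30. ] [ 3.141e+00  3.000e-03 -1.480e-01] F [-0.6 -0.7  0.3]
[0.1, 0.1, 0.1] [0.0893, 0.0563, 0.0218] toolz [-0. -0. -1.]
```

View pics/nudge1.png

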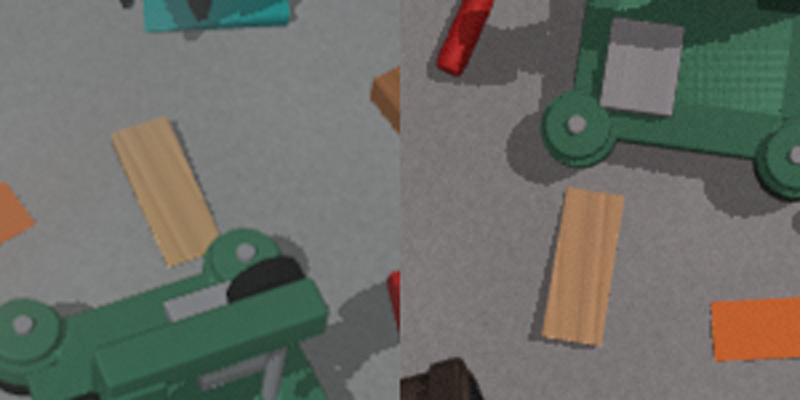

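move_arm(
  plan=[
    [[0,0,0],[0.05,0.018,0],-1],
    [[0,0,0],[0.094,0.0355,0],-1],
    [[0,0,0],[0.094,0.0355,0.01],-1],
    [[0,0,0],[0.094,0.0355,0.022],-1],
    [[0,0,0],[0.094,0.0355,0.022],-1],
  ],
)

```text
t: 4.78
eef_pos: [510.6, 118.5, 5.9]
tcp_rot: [3.141, 0.003, -0.151]
ft_force: [0.1, -1.1, 0.1]
opening: 0.007
grip_force: 0.0
```

```bash
python3 -c "
from mv import *
rel([(507,90,8,-.15,0),(507,74,8,-.15,0)])"
```

```text
t 4.78 at [510.6 118.5   5.9] [ 3.141e+00  3.000e-03 -1.510e-01] F [ 0.1 -1.1  0.1]
[0.0, 0.2, -0.0] [0.0007, 0.0288, -0.0021] toolz [-0. -0. -1.]
[0.0, 0.2, -0.0] [0.0031, 0.0446, -0.0021] toolz [-0. -0. -1.]
```

move_arm(
  plan=[
    [[0,0,0],[0,0.015,-0.001],-1],
    [[0,0,0],[0.001,0.025,-0.001],-1],
    [[0,0,0],[0.002,0.032,-0.001],-1],
    [[0,0,0],[0.003,0.039,-0.001],-1],
    [[0,0,0],[0.003,0.0445,-0.001],-1],
  ],
)

```text
t: 5.4
eef_pos: [508.3, 72.9, 8.1]
tcp_rot: [-3.142, -0.0, -0.152]
ft_force: [1.4, 1.1, 0.0]
opening: 0.007
grip_force: 0.3
```

move_arm(
  plan=[
    [[0,0,0],[0,-0.015,0],-1],
    [[0,0,0],[0,-0.03,0],-1],
    [[0,0,0],[-0.03,-0.04,-0.04],-1],
    [[0,0,0],[-0.08,-0.03,-0.04],-1],
  ],
)

```text
t: 5.9
eef_pos: [434.7, 117.0, 49.5]
tcp_rot: [-3.14, -0.005, -0.15]
ft_force: [0.2, -0.1, -1.5]
opening: 0.001
grip_force: 0.0
```

```bash
python3 look.py 560 47 .02; python3 -c "
from mv import *
rel([(450,50,45,0,.17),(450,50,5,0,.17),(480,50,5,0,.17)])"
```

```text
scene 1218 [5.63783e+02 4.24000e+01 4.30000e-02] 89.0
top 1290 [5.61647e+02 4.38080e+01 4.80000e-02] 40.3
both [5.62132e+02 4.28010e+01 5.20000e-02] 162.3
foot in wedge [108.5   3.6] bearing 0.085
t 6.0 at [429.  116.2  48.3] [ 3.141  0.004 -0.149] F [-0.1 -0.  -0.2]
[0.8, 9.9, -8.5] [0.0307, 0.0624, 0.0033] toolz [ 0.17 -0.   -0.99]
[0.8, 9.9, -8.5] [0.0308, 0.0623, 0.0433] toolz [ 0.17 -0.   -0.99]
[0.8, 9.9, -8.5] [0.0605, 0.0579, 0.0432] toolz [ 0.17 -0.   -0.99]
```

```bash
python3 -c "
from mv import *
rel([(455,37,46,.07,.17),(455,37,6,.07,.17)])"
```

```text
t 6.0 at [429.  116.2  48.3] [ 3.141  0.004 -0.149] F [-0.1 -0.  -0.2]
[1.1, 9.9, -12.5] [0.0375, 0.0745, 0.0023] toolz [ 0.17  0.01 -0.99]
[1.1, 9.9, -12.5] [0.0377, 0.0744, 0.0423] toolz [ 0.17  0.01 -0.99]
```

move_arm(
  plan=[
    [[0.5,5,-6],[0.018,0.037,0],-0.5],
    [[1.1,9.9,-12.5],[0.0376,0.0745,0.0023],-0.5],
    [[1.1,9.9,-12.5],[0.0376,0.0745,0.0023],-0.5],
    [[1.1,9.9,-12.5],[0.0376,0.0745,0.03],-0.5],
    [[1.1,9.9,-12.5],[0.0376,0.0745,0.0423],-0.5],
  ],
)

```text
t: 6.62
eef_pos: [460.0, 36.4, 4.7]
tcp_rot: [-3.141, -0.173, 0.067]
ft_force: [0.9, 1.3, -0.2]
opening: 0.252
grip_force: 0.0
```

move_arm(
  plan=[
    [[0,0,0],[0,0,0],-0.5],
  ],
)

```text
t: 6.75
eef_pos: [459.7, 36.5, 4.9]
tcp_rot: [-3.141, -0.172, 0.068]
ft_force: [-0.3, 0.4, 0.3]
opening: 0.249
grip_force: 0.0
```

```bash
python3 -c "
from mv import *
rel([(487,39.2,6,.07,.17),(515,41.2,6,.07,.17)])"
```

```text
t 6.75 at [459.7  36.5   4.9] [-3.141 -0.172  0.068] F [-0.3  0.4  0.3]
[-0.0, -0.1, -0.1] [0.0272, -0.0008, 0.0036] toolz [ 0.17  0.01 -0.99]
[-0.0, -0.1, -0.1] [0.0549, -0.0009, 0.0084] toolz [ 0.17  0.01 -0.99]
```

move_arm(
  plan=[
    [[0,0,0],[0.015,0,0.0018],-0.5],
    [[0,0,0],[0.028,-0.0005,0.0038],-0.5],
    [[0,0,0],[0.038,-0.0008,0.0055],-0.5],
    [[0,0,0],[0.047,-0.0008,0.007],-0.5],
    [[0,0,0],[0.055,-0.0008,0.0084],-0.5],
  ],
)

```text
t: 7.38
eef_pos: [515.4, 40.4, 7.0]
tcp_rot: [-3.141, -0.173, 0.067]
ft_force: [-0.5, -0.2, 0.5]
opening: 0.252
grip_force: 0.3
```

move_arm(
  plan=[
    [[0,0,0],[0,0,0],-0.5],
  ],
)

```text
t: 7.5
eef_pos: [515.5, 40.3, 6.9]
tcp_rot: [-3.142, -0.174, 0.067]
ft_force: [0.0, 0.4, 0.7]
opening: 0.249
grip_force: 0.0
```

```bash
python3 look.py 590 44 .07 push1; python3 -c "
from mv import *
rel([(525,42,6,.07,.17)])"
```

```text
scene 1002 [5.84223e+02 4.50260e+01 6.80000e-02] 331.2
top 1054 [5.95497e+02 4.69760e+01 6.40000e-02] 235.0
both [5.88946e+02 4.60450e+01 7.40000e-02] 589.7
foot in wedge [81.6 -0.1] bearing 0.073
t 7.6 at [514.8  40.3   6.8] [-3.141 -0.173  0.067] F [-0.6  0.6 -0.7]
[0.0, -0.2, -0.2] [0.01, -0.001, 0.0026] toolz [ 0.17  0.01 -0.99]
```

View pics/push1.png

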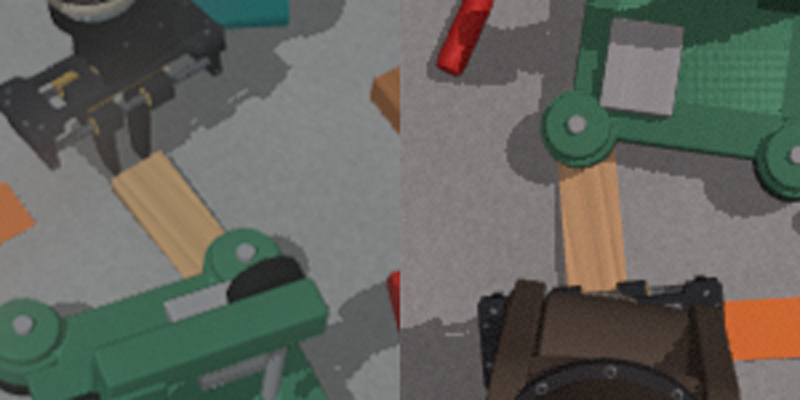

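move_arm(
  plan=[
    [[0,0,0],[0.008,0,0.0014],-0.5],
    [[0,0,0],[0.016,0,0.0028],-0.5],
    [[0,0,0],[0.023,0,0.004],-0.5],
    [[0,0,0],[0.03,0,0.0052],-0.5],
    [[0,0,0],[0.037,0,0.0064],-0.5],
  ],
)

```text
t: 8.22
eef_pos: [552.6, 42.8, 6.8]
tcp_rot: [-3.141, -0.173, 0.067]
ft_force: [-4.2, 0.3, -0.3]
opening: 0.251
grip_force: 1.7
```

```bash
python3 -c "
from mv import *
rel([(575,45,7,.07,.17),(590,46,7,.07,.17)])"
```

```text
t 8.22 at [552.6  42.8   6.8] [-3.141 -0.173  0.067] F [-4.2  0.3 -0.3]
[0.0, -0.2, -0.2] [0.0222, -0.0007, 0.0037] toolz [ 0.17  0.01 -0.99]
[0.0, -0.2, -0.2] [0.037, -0.0007, 0.0063] toolz [ 0.17  0.01 -0.99]
```

move_arm(
  plan=[
    [[0,0,0],[0.006,0,0.001],-0.5],
    [[0,0,0],[0.012,0,0.002],-0.5],
    [[0,0,0],[0.018,0,0.003],-0.5],
    [[0,0,0],[0.024,0,0.0041],-0.5],
    [[0,0,0],[0.03,0,0.0051],-0.5],
  ],
)

```text
t: 8.85
eef_pos: [583.3, 44.9, 7.2]
tcp_rot: [-3.141, -0.174, 0.067]
ft_force: [-2.0, -0.4, -1.4]
opening: 0.248
grip_force: 1.3
```

```bash
cat > lev.py <<'E'
# gauge tilt and planar pose from bolt heads; scene camera (top may be hidden by the arm); h as first fitted
import sys
from fit import *
a=eyes.read_camera("scene");b=eyes.read_camera("top")
sc=lambda x,y:np.array((160+x*300/800,120+y*225/600))
g0=[sc(405,279),sc(182,352),sc(503,465),sc(264,553)]
q0=[740.4,-51.2,-.165]
pre=lambda q,t,i:w2px(a,gpose(q,t)([*L[i],75]))
t0=float(sys.argv[1])
obs=[(i,bolt(a,pre(q0,t0,i),5)) for i in range(4)]
for i,o in obs: print(i,np.round(o,2),"moved",np.round(o-g0[i],1),"level pred",np.round(pre(q0,0,i)-pre(q0,.081,i),1))
f=lambda q:np.concatenate([w2px(a,R_(q)([*L[i],75]))-o for i,o in obs])
R_=lambda q:gpose(q[:3],q[3]) if q[3]>=0 else None
f2=lambda q:np.concatenate([pre(q[:3],max(q[3],0),i)-o for i,o in obs])
r=least_squares(f2,q0+[max(t0,.01)],diff_step=1e-4);print("tilt fit",np.round(r.x,3),round(r.cost,3),"rms",np.round(np.abs(r.fun).max(),2))
cv2.imwrite("pics/"+sys.argv[2]+".png",cv2.resize(cv2.cvtColor(a["img"],cv2.COLOR_RGB2BGR)[160:340,200:400],(800,600),interpolation=cv2.INTER_CUBIC))
from mv import rel
rel([])
E
python3 lev.py .015 lev1
```

```text
0 [311.15 223.89] moved [-0.7 -0.7] level pred [-0.6 -0.6]
1 [227.08 253.44] moved [-1.2  1.4] level pred [-1.1  2.2]
2 [347.73 296.55] moved [-0.9  2.2] level pred [-0.8  2.4]
3 [257.87 331.44] moved [-1.1  4.1] level pred [-1.   4.7]
tilt fit [ 7.40856e+02 -5.17170e+01 -1.66000e-01  1.30000e-02] 0.024 rms 0.16
t 8.95 at [583.9  44.8   7.4] [ 3.142 -0.175  0.067] F [-0.6  0.4 -0.1]
```

move_arm(
  plan=[
    [[0,0,0],[0.003,0,0.0005],-0.5],
    [[0,0,0],[0.006,0,0.001],-0.5],
    [[0,0,0],[0.009,0,0.0015],-0.5],
    [[0,0,0],[0.0115,0,0.002],-0.5],
  ],
)

```text
t: 9.45
eef_pos: [592.3, 45.7, 7.0]
tcp_rot: [-3.141, -0.168, 0.067]
ft_force: [-19.2, -1.2, 15.3]
opening: 0.251
grip_force: 9.5
```

move_arm(
  plan=[
    [[0,0,0],[0.0015,0,0.0003],-0.5],
  ],
)

```text
t: 9.57
eef_pos: [592.9, 45.8, 7.0]
tcp_rot: [-3.141, -0.167, 0.067]
ft_force: [-21.8, -2.8, 17.9]
opening: 0.249
grip_force: 11.1
```

move_arm(
  plan=[
    [[0,0,0],[0.0015,0,0.0003],-0.5],
  ],
)

```text
t: 9.7
eef_pos: [593.6, 45.9, 7.0]
tcp_rot: [-3.141, -0.165, 0.067]
ft_force: [-26.4, -3.3, 22.9]
opening: 0.251
grip_force: 13.4
```

```bash
python3 lev.py .005 lev2
```

```text
0 [311.13 223.88] moved [-0.7 -0.7] level pred [-0.6 -0.6]
1 [226.99 253.74] moved [-1.3  1.7] level pred [-1.1  2.2]
2 [347.67 296.73] moved [-1.   2.4] level pred [-0.8  2.4]
3 [257.78 331.8 ] moved [-1.2  4.4] level pred [-1.   4.7]
tilt fit [ 7.40941e+02 -5.17750e+01 -1.65000e-01  7.00000e-03] 0.027 rms 0.17
t 9.8 at [593.7  46.    7. ] [-3.141 -0.165  0.067] F [-22.2  -3.4  19. ]
```

View pics/lev2.png

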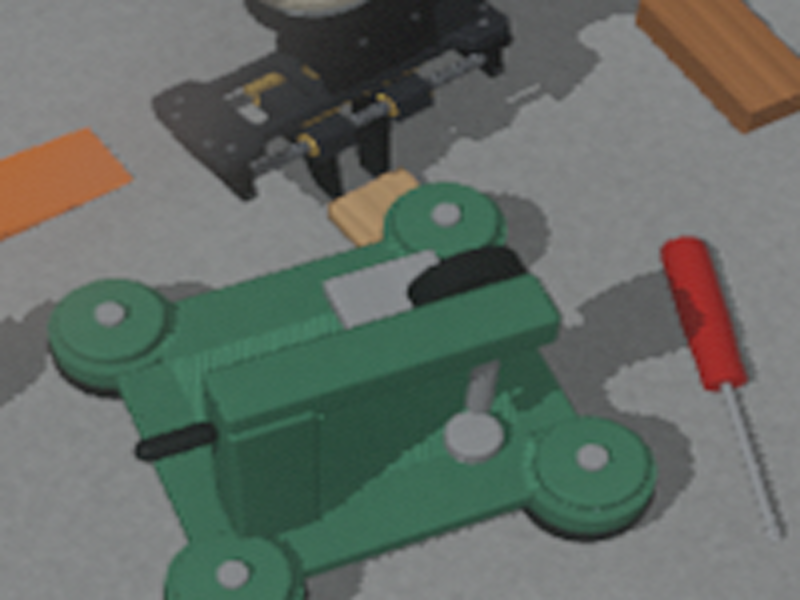

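Push force jumped to about 22 N at TCP x = 593.7, so the wedge has gone tight. The lev2 picture shows the gripper clear of the lug (lug bolt at about (446,213)) and the wedge's thick end still free. I'll back straight off and measure how level the gauge is.

move_arm(
  plan=[
    [[0,0,0],[-0.005,0,-0.0009],-0.5],
    [[0,0,0],[-0.015,0,-0.0026],-0.5],
    [[0,0,0],[-0.04,0,-0.007],-0.5],
    [[0,0,0],[-0.09,0,-0.016],-0.5],
    [[0,0,0],[-0.15,0,-0.06],-0.5],
  ],
)

```text
t: 10.42
eef_pos: [448.8, 35.8, 34.4]
tcp_rot: [-3.142, -0.172, 0.067]
ft_force: [0.8, 0.2, -0.5]
opening: 0.252
grip_force: 0.0
```

```bash
cat > lev2.py <<'E'
from fit import *
a=eyes.read_camera("scene");b=eyes.read_camera("top")
G=[(a,i) for i in range(4)]+[(b,i) for i in range(3)]
h={id(a):75,id(b):75}
# per-camera initial fit gives q for z=75; predict at tilt t with the gauge turning on its diagonal
Q={id(a):[740.36,-51.17,-.165],id(b):[737.44,-49.48,-.166]}
I=[(311.7,224.2),(228.1,251.3),(348.5,294.1),(258.9,327.),(266.,176.2),(349.3,187.6),(277.5,100.2)]
pr=lambda p,i,t,d=(0,0,0):w2px(p,gpose(np.array(Q[id(p)])+d,max(t,0) )([*L[i],75]))
O=[bolt(p,pr(p,i,.003),5) for p,i in G]
base=[np.array(u)-pr(p,i,.081) for (p,i),u in zip(G,I)]
f=lambda v:np.concatenate([pr(p,i,v[3],v[:3])+bb-o for (p,i),o,bb in zip(G,O,base)])
r=least_squares(f,[0,0,0,.02],diff_step=1e-4,x_scale=[1,1,.01,.01]);print("shift,yaw,tilt",np.round(r.x,4),"max res",np.abs(r.fun).max().round(2))
print(np.round([o-np.array(u) for o,u in zip(O,I)],2).tolist());print(np.round([pr(p,i,0)-pr(p,i,.081) for p,i in G],2).tolist())
E
python3 lev2.py; python3 look.py 662 52 .07 after;python3 -c "
from mv import *
rel([])"
```

```text
shift,yaw,tilt [ 0.495  -0.4132 -0.0008  0.0034] max res 0.1
[[-0.56, -0.32], [-1.11, 2.43], [-0.82, 2.63], [-1.11, 4.73], [1.68, -2.68], [2.08, -1.65], [2.06, -1.69]]
[[-0.56, -0.59], [-1.12, 2.19], [-0.83, 2.41], [-1.02, 4.69], [1.69, -2.44], [1.93, -1.52], [1.89, -1.45]]
scene 258 [6.51484e+02 5.54370e+01 1.96000e-01] 1157.6
top 435 [6.65946e+02 5.16820e+01 5.30000e-02] 800.5
both [6.60281e+02 5.18080e+01 8.90000e-02] 1969.0
foot in wedge [10.  -0.7] bearing 0.019
t 10.62 at [451.   35.8  35.8] [ 3.141 -0.176  0.067] F [ 0.5  0.3 -0.2]
```

View pics/after.png

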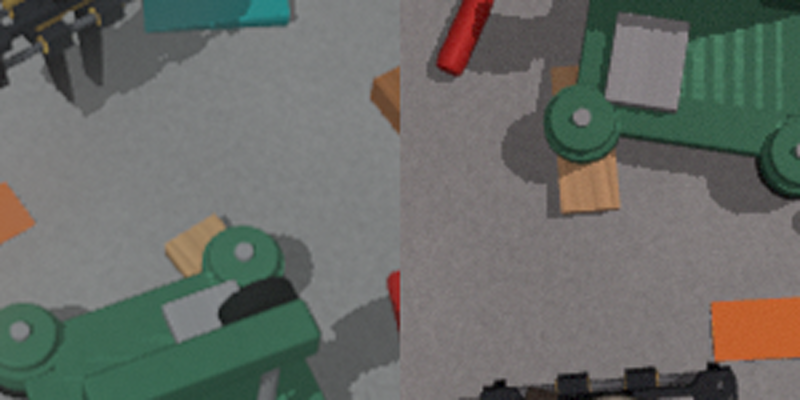

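The gauge moved as far as the model predicts for level, leaving a tilt of about 0.003 rad with 0.6 mm of shift. The wedge lies centred under the lug. I'll do one gentle re-push to confirm that it's tight and seat it 2–3 mm further for margin.

```bash
python3 -c "
from mv import *
rel([(500,39.3,25,.067,.173),(560,43.5,8,.067,.173),(588,45.4,8,.067,.173)])"
```

```text
t 10.62 at [451.   35.8  35.8] [ 3.141 -0.176  0.067] F [ 0.5  0.3 -0.2]
[0.0, -0.2, -0.0] [0.0465, -0.0003, 0.0193] toolz [ 0.17  0.01 -0.99]
[0.0, -0.2, -0.0] [0.1027, -0.0005, 0.0465] toolz [ 0.17  0.01 -0.99]
[0.0, -0.2, -0.0] [0.1304, -0.0005, 0.0515] toolz [ 0.17  0.01 -0.99]
```

move_arm(
  plan=[
    [[0,0,0],[0.0465,0,0.019],-0.5],
    [[0,0,0],[0.1,0,0.046],-0.5],
    [[0,0,0],[0.12,0,0.0495],-0.5],
    [[0,0,0],[0.13,0,0.0513],-0.5],
    [[0,0,0],[0.13,0,0.0513],-0.5],
  ],
)

```text
t: 11.25
eef_pos: [587.3, 45.2, 6.7]
tcp_rot: [-3.141, -0.174, 0.067]
ft_force: [-0.4, -0.5, -0.2]
opening: 0.247
grip_force: 0.0
```

move_arm(
  plan=[
    [[0,0,0],[0.003,0,0.0005],-0.5],
    [[0,0,0],[0.006,0,0.0009],-0.5],
  ],
)

```text
t: 11.5
eef_pos: [592.9, 45.5, 7.3]
tcp_rot: [-3.141, -0.174, 0.067]
ft_force: [-1.3, 1.2, -0.2]
opening: 0.248
grip_force: 0.3
```

move_arm(
  plan=[
    [[0,0,0],[0.002,0,0.0003],-0.5],
    [[0,0,0],[0.002,0,0.0003],-0.5],
  ],
)

```text
t: 11.75
eef_pos: [593.3, 45.6, 7.1]
tcp_rot: [-3.141, -0.17, 0.067]
ft_force: [-8.1, -1.9, 5.0]
opening: 0.245
grip_force: 4.1
```

move_arm(
  plan=[
    [[0,0,0],[0.002,0,0.0003],-0.5],
    [[0,0,0],[0.003,0,0.0005],-0.5],
  ],
)

```text
t: 12.0
eef_pos: [593.7, 45.8, 6.9]
tcp_rot: [-3.141, -0.164, 0.067]
ft_force: [-24.4, -6.0, 19.3]
opening: 0.251
grip_force: 12.0
```

move_arm(
  plan=[
    [[0,0,0],[0.002,0,0.0003],-0.5],
    [[0,0,0],[0.002,0,0.0003],-0.5],
  ],
)

```text
t: 12.25
eef_pos: [594.7, 46.0, 6.9]
tcp_rot: [-3.14, -0.162, 0.067]
ft_force: [-25.1, -4.7, 20.7]
opening: 0.252
grip_force: 13.0
```

move_arm(
  plan=[
    [[0,0,0],[0.0015,0,0.0003],-0.5],
    [[0,0,0],[0.0015,0,0.0003],-0.5],
  ],
)

```text
t: 12.5
eef_pos: [595.6, 46.2, 6.6]
tcp_rot: [-3.14, -0.161, 0.067]
ft_force: [-27.6, -3.3, 19.4]
opening: 0.25
grip_force: 13.7
```

move_arm(
  plan=[
    [[0,0,0],[-0.01,0,-0.0017],-0.5],
    [[0,0,0],[-0.02,0,-0.0035],-0.5],
    [[0,0,0],[-0.04,0,-0.007],-0.5],
    [[0,0,0],[-0.09,0,-0.016],-0.5],
    [[0,0,0],[-0.15,0,-0.06],-0.5],
  ],
)

```text
t: 13.12
eef_pos: [452.6, 36.2, 34.4]
tcp_rot: [-3.141, -0.172, 0.067]
ft_force: [-0.3, -0.3, 0.0]
opening: 0.245
grip_force: 0.0
```

move_arm(
  plan=[
    [[0,0,0],[0,0,-0.02],-0.5],
    [[0,0,0],[0,0,-0.02],-0.5],
    [[0,0,0],[0,0,-0.02],-0.5],
  ],
)

```text
t: 13.5
eef_pos: [451.7, 36.0, 54.5]
tcp_rot: [-3.142, -0.174, 0.067]
ft_force: [0.1, -0.3, 0.3]
opening: 0.249
grip_force: 0.0
```

```bash
python3 lev2.py; python3 look.py 668 52 .07 final|tail -1
```

```text
shift,yaw,tilt [ 0.568  -0.3026 -0.0023  0.0013] max res 0.14
[[-0.47, -0.28], [-1.01, 2.47], [-0.77, 2.82], [-1.19, 4.84], [1.64, -2.84], [1.95, -1.59], [2.08, -1.76]]
[[-0.56, -0.59], [-1.12, 2.19], [-0.83, 2.41], [-1.02, 4.69], [1.69, -2.44], [1.93, -1.52], [1.89, -1.45]]
foot in wedge [ 4.9 -1.9] bearing -0.26
```

View pics/final.png

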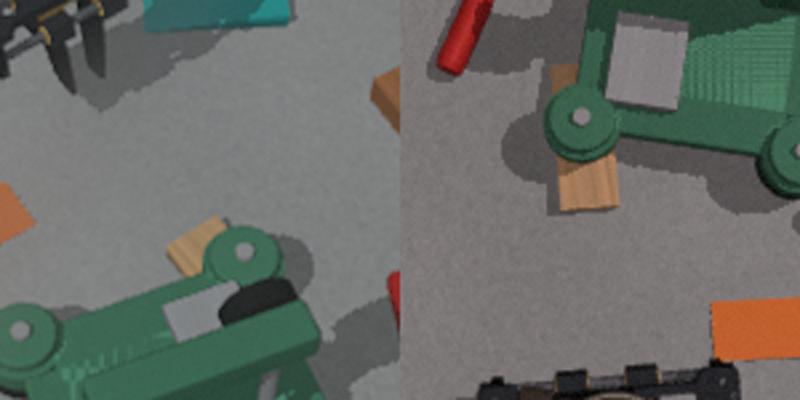

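The picture shows the wedge flat and centred under the front-left lug (bolt at (580,117) in the top half), with the gripper well clear. The gauge is level to about 0.001 rad with under 1 mm of shift, and the wedge is tight, so I'm handing in.

```bash
python3 -c "
from h import *
print(env.job_done())"
```

```text
the job is handed in; nothing more can be done
None
```

I pushed the wooden wedge thin end first under the bare foot until it went tight, and handed the job in at about 14 s. By camera the gauge is level to about 0.001 rad and shifted under 1 mm; the rear-right foot bearing is inferred from the jump in push force to 25 N, and no verdict came back.

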